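# Stand the torch gas cylinder in its bench dock and close the safety bar

## Robot

A 6-joint arm with a two-finger parallel gripper is mounted at the origin on the work surface. World frame = base frame: x ahead of the robot, y to its left, z up, the work surface at z = 0. Lengths are in m, angles in rad, forces in N, time in s.
With the tool pointing down it reaches from about 0.3 to 0.775 m from the base axis. Payload 14.6 kg.
Tool frame: the origin (TCP) lies on the mounting face of the last link; the fingertips stand 199 mm ahead of it and the grasp point (between the pads) lies 180 mm ahead of it; z points along the fingers, y is the line along which they close (so a half turn about z gives the same grasp; the last joint's range is limited). The gripper opens to 94 mm and grips with 3 to 60 N. Pads are 16 mm wide; open, the fingers measure 119 mm over their backs; the gripper's body (75 mm by 177 mm) begins 78 mm behind the grasp point.
Start: joints at [-1.247, 0.3, 1.521, -0, 1.321, -0.067], TCP at [0.21, -0.509, 0.405] pointing down, gripper open.
Joint ranges: [-3.03, 3.03], [-0.79, 2.21], [0.23, 2.52], [-1.04, 4.18], [0, 3.07], [-2.55, 2.55]. Speed limits (rad/s): [2.22, 2.22, 2.57, 3.14, 3.14, 3.14].

## Interface

Orientations are given as a unit quaternion [x, y, z, w].
In Python, from bench import telemetry, optics, env gives the robot as it stands.
- The arm moves only by the shell command python3 -m jog 'ROWS' [FORCE]. ROWS is JSON, a list of rows, each a list of 7 numbers: the opening, from 0 (shut) to 1 (fully open), then the shift along the tool's x, y, z in m, then the turn, a rotation vector about the tool's x, y, z in degrees. A call has 1 to 20 rows; each row is the pose to reach, as a shift and turn from the pose commanded when the call began, along the tool's axes at that moment; what a row does not reach only later rows make up. A row lasts 1/8 s, in which the tool goes at most 62.5 mm and 10.7 degrees, less where a joint would pass 70% of its speed; a pose out of reach is approached as far as the arm can. A call with a gripper value outside its range is refused whole. The fingers move at their own pace and stop on an object; FORCE is the grip in N (left out, the last holds). Time passes only in rows, so rows that repeat a pose let the fingers close. It gives the time, the measured TCP pose, the force, the opening and the grip force at its end, in the units of the state.
- telemetry.state(): the state, without advancing time (a new reading comes with each control period).
- optics.camera(name): name is "side" or "top"; returns a dict with "image" (400x640x3 uint8, blue, green, red), "vertical_fov" (degrees; the focal length in pixels is half the picture's height over the tangent of half this angle, whatever the lens; pixels are square), "cx", "cy" (the principal point, pixels), "extrinsics" (4x4, takes a point from world to camera coordinates). Camera axes: x right, y down, z forward; pixel columns grow to the right and rows downward; lengths in m; the calibration is good to about 2 mm. A picture is of the moment at which its call begins. There is no depth.
- env.sign_off(): hands the job in; it is judged then, once.
The state is a dict: "time_s": time; "q": joint angles; "qvel": joint speeds; "tau": joint torques, N m; "eef_pos": TCP position; "tool_rot": TCP orientation; "contact_force": force on the tool from outside, world axes, zero at the start; "ft_torque": the same for the moment, N m; "gripper_width": opening from 0.0 (shut) to 1.0 (fully open); "gripper_force": force on a finger pad.
Only numpy, scipy, OpenCV 4.12 (cv2) and the standard library are available. Lean on these libraries where they do the work, as an engineer would, in place of code of your own. Each camera call takes 0.05 s, during which the arm holds its last target. There are 200 camera calls.

## Task

The small blue gas cylinder for the soldering torch is lying on the bench in front of its grey dock. Without lifting its foot off the bench, slide it lying down until its foot butts against the dock's stop plate, then raise the valve end until the cylinder stands upright against the plate, centred in the dock. Finally swing the yellow safety bar fully closed across the front of the cylinder, and leave everything else on the bench where it is.

Things in the scene. Friction and masses are not known exactly. Their poses are not given: they have to be found in the camera images.
- dock: Grey dock, fixed; place and yaw vary. Origin on the bench at the foot of the stop plate's face, mid-width; z up. Plate 170 wide (y), 75 high, 20 thick; its face (x = 0, black patch) looks along -x. The cylinder stands against it on y = 0, axis at x = -26 mm. Brackets 45 high, 14 thick at y = -75 (to x = -78, carries the hinge post) and y = +75 (to x = -45); bare bench between them.
- cylinder: Blue gas cylinder, white band, brass valve: 170 mm long, loose, 0.3-0.65 kg. Origin: centre of its flat foot; +x along its axis to the valve. Body 52 mm diameter to 115 mm from the foot, then tapering. Starts lying (axis 26 mm up), foot towards the plate and 25-75 mm short of it, up to 0.25 rad askew and 15 mm off the dock's centre line; it rolls.
- cylinder_neck (a point): Middle of the round brass valve (22 mm diameter, 132 to 170 mm from the foot), on the axis, 152 mm from the foot; clear of the bench. Fingers pinching it lightly (about 8 N) let it pivot. As the valve end rises with the foot kept against the plate, the foot's upper rim slides down the plate and its lower rim out along the bench, until its side is against the plate.
- bar (a joint): Yellow safety bar, vertical hinge, rad. 0 = closed, at its end stop: bar parallel to the plate, along the dock's +y from the hinge, 11 mm in front of the standing cylinder. Positive = open, anticlockwise from above; in the dock's frame it points from the hinge along (-sin q, cos q). Starts at 2.1 to 2.5, ends at 2.8. Light friction (0.05 N m), no spring.
- bar_hinge (a point): On the bar's hinge axis, 66 mm above the bench; at (-68, -75) mm in the dock's frame, axes as the dock's.
- bar_handle (a point): On the bar's handle: an upright red round post, 16 mm diameter, at the bar's free end, 150 mm from the hinge axis, standing 62 to 134 mm above the bench; this point is on its axis, 122 mm up. The bar is 10 mm thick and lies 60 to 72 mm above the bench.
- frame_a: Brown spectacle frame, 140 mm wide, 165 mm deep, 48 mm high, loose, standing on its rims and temple tips. Origin under the middle of its front, temples along its +x. Leave alone.
- frame_b: Black spectacle frame, the same size, origin and axes. Leave alone.
- frame_c: Dark red spectacle frame, the same size, origin and axes. Leave alone.
- spray: White spray bottle with a black trigger head, 74 mm in diameter, 208 mm high, origin under its centre. Leave alone.
- jar: Amber jar with a black lid, 60 mm in diameter, 85 mm high, origin under its centre. Leave alone.
- tray: Grey divided parts tray 120 x 170 x 30 mm, origin under its centre. Leave alone.
- driver: Screwdriver, 170 mm long, lying along its own x. Leave alone.
Things that resemble listed ones, but are neither listed nor needed, are in the scene too. Several things have the shape of the cylinder; the one meant has the colours described above.

How it is judged:
By the outcome, as a careful person would: the job done as asked, in the order asked, and still so for the second after the job is handed in, with the robot touching nothing.
It also fails if it takes over 72 s, if anything falls off the work surface, if the arm or the gripper's body presses on something with over 40 N, if the wrist force passes 120 N, or if a joint passes its speed limit or range.

## Working session

There is one attempt and no reset: what is moved stays moved. The work goes in short steps, Python scripts to look and compute and a shell command to move; the robot and the scene stay as the last step left them, time stands still between calls to the robot, and variables do not carry over. Pictures are saved under pics/ and viewed, at most 10 in all, crops included, and the job is handed in when it is done.

```bash
ls; mkdir -p pics
python3 - <<'E'
from bench import telemetry, optics
import cv2, json
s=telemetry.state(); print({k:s[k] for k in('time_s','eef_pos','tool_rot','gripper_width')})
for n in('top','side'):
    c=optics.camera(n); cv2.imwrite(f'pics/{n}0.png',c['image']); print(n,c['vertical_fov'],c['cx'],c['cy'],c['extrinsics'])
E
```

```text
pics
{'time_s': 0.0, 'eef_pos': array([ 0.20949163, -0.50850426,  0.40407762]), 'tool_rot': array([ 9.80970776e-01,  1.94154525e-01, -7.48908109e-05, -5.93056813e-04]), 'gripper_width': 0.9971382087723595}
top 48.65676502289002 320.92834401504257 197.9818797740078 [[ 0.02801376 -0.99947235 -0.01643904 -0.03841045]
 [-0.99359773 -0.02604095 -0.10993372  0.52998128]
 [ 0.10944762  0.01941345 -0.99380297  1.39293125]
 [ 0.          0.          0.          1.        ]]
side 46.111104561158456 323.3020742528088 199.74478929726217 [[-0.73446079 -0.67858878  0.00919938  0.3317398 ]
 [-0.51546254  0.54898369 -0.65796298  0.34627079]
 [ 0.44143598 -0.48798994 -0.75299408  1.20228371]
 [ 0.          0.          0.          1.        ]]
```

View pics/top0.png

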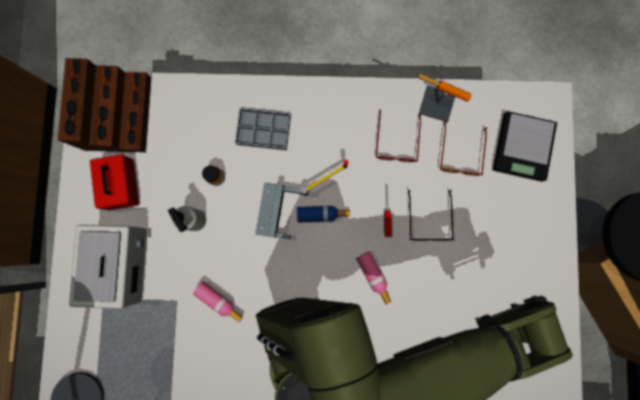

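View pics/side0.png

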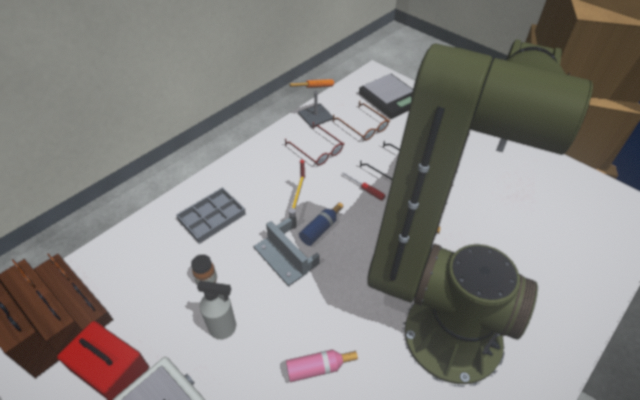

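```bash
cat > h.py <<'E'
import numpy as np, cv2
from bench import telemetry, optics
from scipy.spatial.transform import Rotation as R
def cam(n):
    c=optics.camera(n); c['f']=200/np.tan(np.radians(c['vertical_fov'])/2); return c
def ray(c,u,v,z):
    E=c['extrinsics']; Rm,t=E[:3,:3],E[:3,3]
    d=Rm.T@np.array([(u-c['cx'])/c['f'],(v-c['cy'])/c['f'],1]); o=-Rm.T@t
    return o+d*(z-o[2])/d[2]
def proj(c,p):
    q=c['extrinsics'][:3,:3]@np.asarray(p)+c['extrinsics'][:3,3]
    return q[:2]/q[2]*c['f']+[c['cx'],c['cy']]
def crop(c,u0,v0,w,h,k,name):
    im=cv2.resize(c['image'][v0:v0+h,u0:u0+w],None,fx=k,fy=k,interpolation=cv2.INTER_CUBIC)
    for i in range(0,w,10): cv2.line(im,(i*k,0),(i*k,8 if i%50 else 16),(0,255,0),1)
    for i in range(0,h,10): cv2.line(im,(0,i*k),(8 if i%50 else 16,i*k),(0,255,0),1)
    cv2.imwrite(f'pics/{name}.png',im)
E
python3 - <<'E'
from h import *
crop(cam('top'),245,145,115,100,6,'topc')
crop(cam('side'),245,150,115,140,4,'sidec')
E
```

```text
(no output)
```

View pics/topc.png

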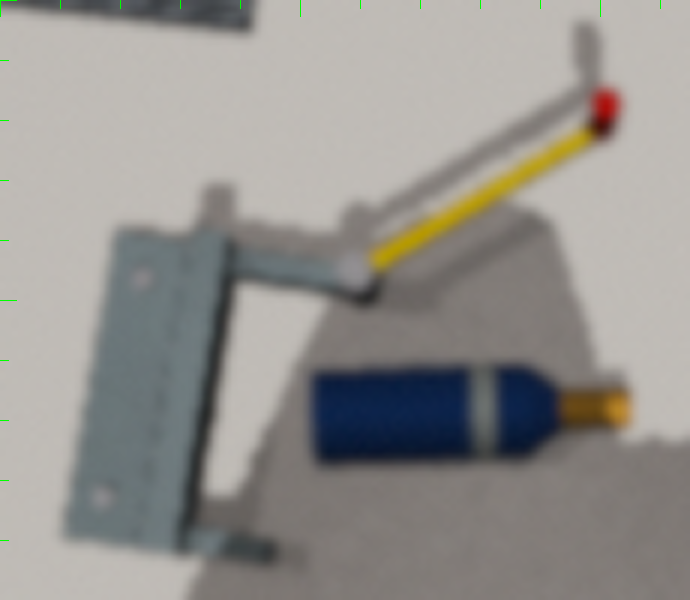

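View pics/sidec.png

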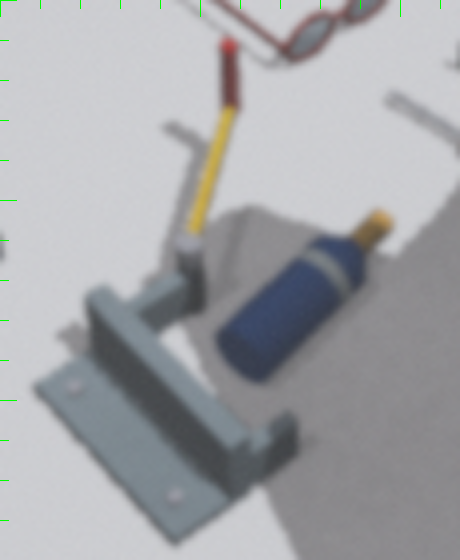

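```bash
cat > fit.py <<'E'
from h import *
from scipy.optimize import least_squares
t,s=cam('top'),cam('side')
T=lambda u,v:np.array([245+u/6,145+v/6]); S=lambda u,v:np.array([245+u/4,150+v/4])
def W(p,l): c,k=np.cos(p[2]),np.sin(p[2]); return np.array([p[0]+c*l[0]-k*l[1],p[1]+k*l[0]+c*l[1],l[2]])
def hd(q,z): return (-.068-.15*np.sin(q),-.075+.15*np.cos(q),z)
def res(p):
    o=[]
    for c,uv,l in [(t,T(232,232),(0,-.085,.075)),(t,T(187,550),(0,.085,.075)),(t,T(353,268),(-.068,-.075,.074)),(t,T(606,103),hd(p[3],.134)),
        (s,S(107,287),(0,-.085,.075)),(s,S(252,436),(0,.085,.075)),(s,S(190,238),(-.068,-.075,.074)),(s,S(228,42),hd(p[3],.134))]:
        o+=list(proj(c,W(p,l))-uv)
    return o
r=least_squares(res,[0.5,0.1,1.5,2.3]); print('dock',r.x,np.round(r.fun.reshape(-1,2),1).tolist())
p=r.x; f=ray(t,*T(315,418),.026); v=ray(t,*T(628,409),.026); print('foot',f,'valve',v,np.hypot(*(v-f)[:2]))
print('side valve',ray(s,*S(383,218),.026))
Rz=R.from_euler('z',p[2]).as_matrix()
for n,a in(('foot',f),('valve',v)): print(n,'in dock',Rz.T@(a-[p[0],p[1],0]))
print('handle',W(p,hd(p[3],.122)),'hinge',W(p,(-.068,-.075,.066)),'stand',W(p,(-.026,0,0)))
E
python3 fit.py
```

```text
dock [0.48288036 0.10544585 1.45260218 2.25608981] [[-0.9, 0.1], [-1.9, 1.1], [0.0, 0.4], [-0.3, -0.2], [-0.3, -2.2], [1.0, -1.7], [-0.2, 0.6], [0.4, -0.3]]
foot [0.47531022 0.04971295 0.026     ] valve [ 0.48461418 -0.11743469  0.026     ] 0.16740638641672345
side valve [ 0.48604965 -0.1164129   0.026     ]
foot in dock [-0.05623672  0.00094536  0.026     ]
valve in dock [-0.22112109 -0.0280036   0.026     ]
handle [ 0.62991676 -0.09744308  0.122     ] hinge [0.5493386  0.02907633 0.066     ] stand [0.47981447 0.07962724 0.        ]
```

```bash
cat >> h.py <<'E'
def go(p,yaw,tilt=0):
    """grasp point p (world), tool x yaw in rad, tool down -> shift mm and rotvec deg in tool axes"""
    s=telemetry.state(); R0=R.from_quat(s['tool_rot']); c,k=np.cos(yaw),np.sin(yaw)
    R1=R.from_matrix(np.array([[c,k,0],[k,-c,0],[0,0,-1.]]))
    tcp=np.array(p)-R1.apply([0,0,.18])
    return np.round(1e3*R0.inv().apply(tcp-s['eef_pos']),1), np.round((R0.inv()*R1).as_rotvec(degrees=True),1)
def gp(): s=telemetry.state(); return s['eef_pos']+R.from_quat(s['tool_rot']).apply([0,0,.18])
E
python3 - <<'E'
from h import *
print(go([.4836,-.0995,.126],np.radians(93.2)))
E
```

```text
(array([ 409.2, -273.7,   98.6]), array([ -0. ,  -0. , -70.8]))
```

```bash
python3 -m jog '[[0.6,0.1,-0.068,0.02,0,0,-18],[0.6,0.2,-0.136,0.05,0,0,-35],[0.6,0.3,-0.2,0.08,0,0,-53],[0.6,0.409,-0.274,0.099,0,0,-70.8],[0.6,0.409,-0.274,0.099,0,0,-70.8],[0.6,0.409,-0.274,0.099,0,0,-70.8],[0.6,0.409,-0.274,0.099,0,0,-70.8],[0.6,0.409,-0.274,0.099,0,0,-70.8],[0.6,0.409,-0.274,0.099,0,0,-70.8],[0.6,0.409,-0.274,0.099,0,0,-70.8],[0.6,0.409,-0.274,0.099,0,0,-70.8],[0.6,0.409,-0.274,0.099,0,0,-70.8]]' 10
python3 - <<'E'
from h import *
print(gp(),go([.4836,-.0995,.026],np.radians(93.2)))
crop(cam('top'),245,145,115,100,6,'topd')
E
```

```text
time_s: 1.8
eef_pos: [0.4829, -0.1004, 0.306]
tool_rot: [0.688, 0.726, 0.0, 0.0]
contact_force: [0.8, -0.5, 0.3]
gripper_width: 0.602
gripper_force: 0.0
[ 0.4830282  -0.10038209  0.1259688 ] (array([  0.8,   0.7, 100. ]), array([ 0. ,  0. , -0.1]))
```

View pics/topd.png

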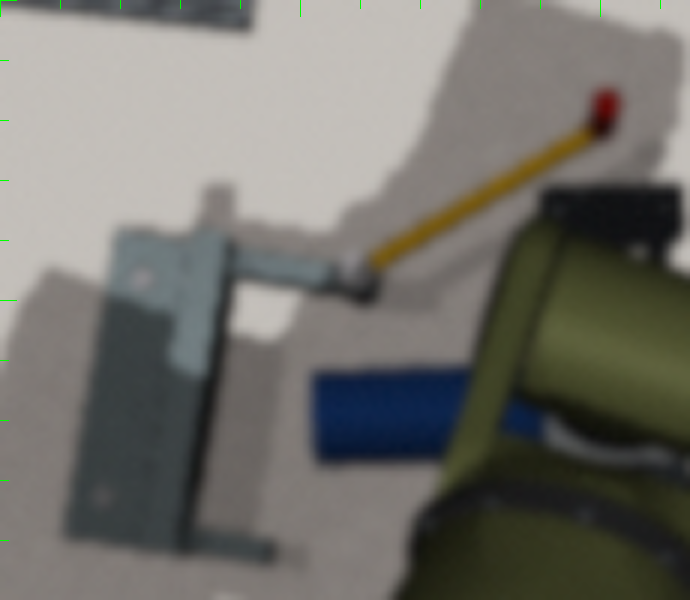

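The top picture shows the arm over the valve and the cylinder undisturbed (foot edge at crop 315,418), with the gripper body's end near crop (610,190), clear of the handle at (606,105). Next I descend and close.

```bash
python3 -m jog '[[0.6,0.001,0.001,0.05,0,0,0],[0.6,0.001,0.001,0.09,0,0,0],[0.6,0.001,0.001,0.1,0,0,0],[0.6,0.001,0.001,0.1,0,0,0],[0.2,0.001,0.001,0.1,0,0,0],[0.2,0.001,0.001,0.1,0,0,0],[0,0.001,0.001,0.1,0,0,0],[0,0.001,0.001,0.1,0,0,0],[0,0.001,0.001,0.1,0,0,0]]' 10
python3 - <<'E'
from h import *
print(gp())
crop(cam('side'),255,150,115,115,5,'sided')
E
```

```text
time_s: 2.98
eef_pos: [0.4844, -0.0983, 0.2059]
tool_rot: [0.687, 0.727, 0.0, 0.0]
contact_force: [0.6, 0.1, 3.2]
gripper_width: 0.23
gripper_force: 10.0
[ 0.48445195 -0.09835959  0.02591106]
```

View pics/sided.png

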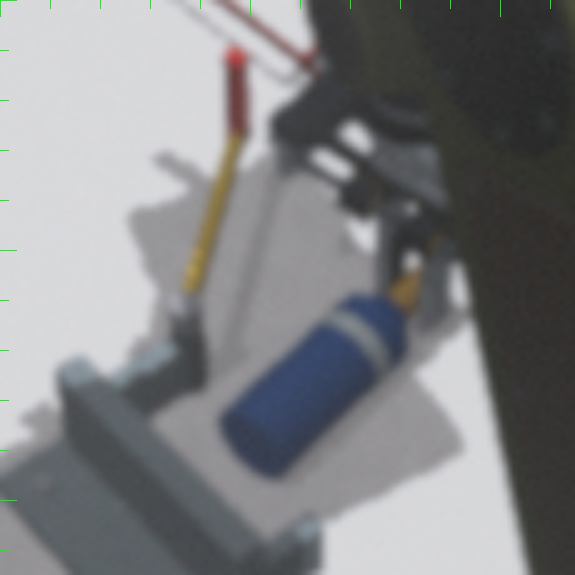

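The valve is pinched from both sides (opening about 21.6 mm): the brass shows between the fingers at crop (405,290), and the foot is still clear of the plate. Next I refine the dock pose and work out the aligning and sliding move.

```bash
cat > fit2.py <<'E'
exec(open('fit.py').read().split('def res')[0])
def res(p):
    o=[]
    for c,uv,l in [(t,T(232,232),(0,-.085,.075)),(t,T(187,550),(0,.085,.075)),(t,T(353,268),(-.068,-.075,p[4])),(t,T(606,103),hd(p[3],.134)),(t,T(273,550),(-.045,.075,.045)),
        (s,S(107,287),(0,-.085,.075)),(s,S(252,436),(0,.085,.075)),(s,S(190,238),(-.068,-.075,p[4])),(s,S(228,42),hd(p[3],.134))]:
        o+=list(proj(c,W(p,l))-uv)
    return o
r=least_squares(res,[0.5,0.1,1.5,2.3,.08],loss='soft_l1'); p=r.x; print('dock',p,np.round(np.array(res(p)).reshape(-1,2),1).tolist())
a,b=ray(t,*T(232,232),.075),ray(t,*T(187,550),.075); print('top face',a,b,(a+b)/2,np.hypot(*(a-b)[:2]),np.arctan2(*(a-b)[:2])) 
a,b=ray(s,*S(107,287),.075),ray(s,*S(252,436),.075); print('side face',a,b,(a+b)/2,np.hypot(*(a-b)[:2]))
a,b=ray(t,*T(353,268),p[4]),ray(t,*T(273,550),.045); print('post,brk',a,b)
E
python3 fit2.py
```

```text
dock [0.48331968 0.10517816 1.44916414 2.26041611 0.07647533] [[-0.7, -0.0], [-1.9, 1.0], [0.1, 0.2], [-0.1, -0.3], [-0.5, 0.2], [-0.3, -2.4], [0.8, -1.8], [-0.2, -0.0], [0.4, -0.4]]
top face [0.56768845 0.09274578 0.075     ] [0.40212433 0.10975289 0.075     ] [0.48490639 0.10124934 0.075     ] 0.1664353318165765 1.6731595032762658
side face [0.56074187 0.10032065 0.075     ] [0.39652418 0.12125743 0.075     ] [0.47863302 0.11078904 0.075     ] 0.16554696601549027
post,brk [0.55023865 0.02900298 0.07647533] [0.40396546 0.06807155 0.045     ]
```

```bash
cat >> h.py <<'E'
O=np.array([.4835,.105,0]); YAW=1.455
def D(x,y,z): return O+R.from_euler('z',YAW).apply([x,y,z])
def inD(p): return R.from_euler('z',YAW).inv().apply(p-O)
E
python3 - <<'E'
from h import *
print(inD(gp()),go(D(-.180,0,.026),YAW))
E
```

```text
[-0.20191934 -0.02443603  0.02586605] (array([ 25.7, -20.2,  -0.1]), array([0. , 0. , 9.8]))
```

```bash
python3 -m jog '[[0,0,0,0,0,0,0],[0,0,0,0,0,0,0],[0,0.004,-0.003,0,0,0,1.5],[0,0.008,-0.006,0,0,0,3],[0,0.012,-0.009,0,0,0,4.5],[0,0.016,-0.0125,0,0,0,6],[0,0.02,-0.016,0,0,0,7.6],[0,0.0255,-0.02,0,0,0,9.8],[0,0.0255,-0.02,0,0,0,9.8],[0,0.0255,-0.02,0,0,0,9.8]]' 40
python3 - <<'E'
from h import *
print(inD(gp()),go(D(-.155,0,.026),YAW))
crop(cam('side'),255,150,115,115,5,'sidee')
E
```

```text
time_s: 4.38
eef_pos: [0.4629, -0.074, 0.2058]
tool_rot: [0.747, 0.665, 0.0, 0.0]
contact_force: [1.5, -1.6, 5.7]
gripper_width: 0.223
gripper_force: 40.0
[-0.18019053 -0.00032006  0.02578132] (array([25.2, -0.2, -0.2]), array([ 0., -0.,  0.]))
```

View pics/sidee.png

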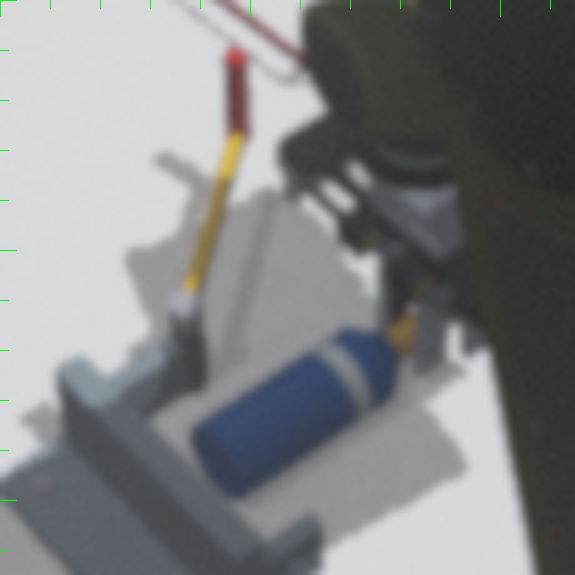

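The cylinder now lies square to the plate, with its foot at crop (225,465) just short of it and about central between the brackets. I slide it in until contact.

```bash
python3 -m jog '[[0,0.005,0,0,0,0,0],[0,0.01,0,0,0,0,0],[0,0.015,0,0,0,0,0],[0,0.02,0,0,0,0,0],[0,0.02,0,0,0,0,0]]'; python3 -m jog '[[0,0.002,0,0,0,0,0],[0,0.002,0,0,0,0,0]]';python3 -m jog '[[0,0.002,0,0,0,0,0],[0,0.002,0,0,0,0,0]]'; python3 -m jog '[[0,0.002,0,0,0,0,0],[0,0.002,0,0,0,0,0]]'
python3 -c "
from h import *
print(inD(gp()))"
```

```text
time_s: 5.05
eef_pos: [0.4653, -0.0542, 0.2058]
tool_rot: [0.747, 0.665, -0.0, 0.0]
contact_force: [0.4, -2.4, 5.5]
gripper_width: 0.225
gripper_force: 40.0
time_s: 5.3
eef_pos: [0.4655, -0.0525, 0.2058]
tool_rot: [0.747, 0.665, -0.0, 0.0]
contact_force: [-0.2, -6.4, 7.1]
gripper_width: 0.226
gripper_force: 40.0
time_s: 5.55
eef_pos: [0.4657, -0.0505, 0.2058]
tool_rot: [0.747, 0.665, -0.0, 0.0]
contact_force: [-0.0, -6.6, 6.1]
gripper_width: 0.223
gripper_force: 40.0
time_s: 5.8
eef_pos: [0.4659, -0.0485, 0.2058]
tool_rot: [0.747, 0.665, -0.0, 0.0]
contact_force: [-0.6, -5.2, 6.6]
gripper_width: 0.224
gripper_force: 40.0
[-0.15466998 -0.00032768  0.02578973]
```

```bash
for i in 1 2 3; do python3 -m jog '[[0,0.002,0,0,0,0,0],[0,0.002,0,0,0,0,0]]' | grep -E 'eef|contact'; done
```

```text
eef_pos: [0.4662, -0.0465, 0.2058]
contact_force: [-0.5, -5.9, 7.0]
eef_pos: [0.4664, -0.0445, 0.2058]
contact_force: [0.3, -6.8, 6.8]
eef_pos: [0.4666, -0.0428, 0.2058]
contact_force: [-1.4, -9.4, 7.0]
```

```bash
for i in 1 2; do python3 -m jog '[[0,0.002,0,0,0,0,0],[0,0.002,0,0,0,0,0]]' | grep -E 'eef|contact'; done
python3 - <<'E'
from h import *
print(inD(gp()))
a=cam('side');b=cam('top')
crop(a,250,170,100,100,5,'x1');crop(b,255,165,80,80,6,'x2')
i,j=cv2.imread('pics/x1.png'),cv2.imread('pics/x2.png')[:480,:300]
cv2.imwrite('pics/pair1.png',np.hstack([i[:480],j]))
E
```

```text
eef_pos: [0.4667, -0.042, 0.2058]
contact_force: [-4.7, -27.7, 7.9]
eef_pos: [0.4668, -0.0413, 0.2058]
contact_force: [-7.9, -46.6, 8.4]
[-0.14841155 -0.00020712  0.02581001]
```

View pics/pair1.png

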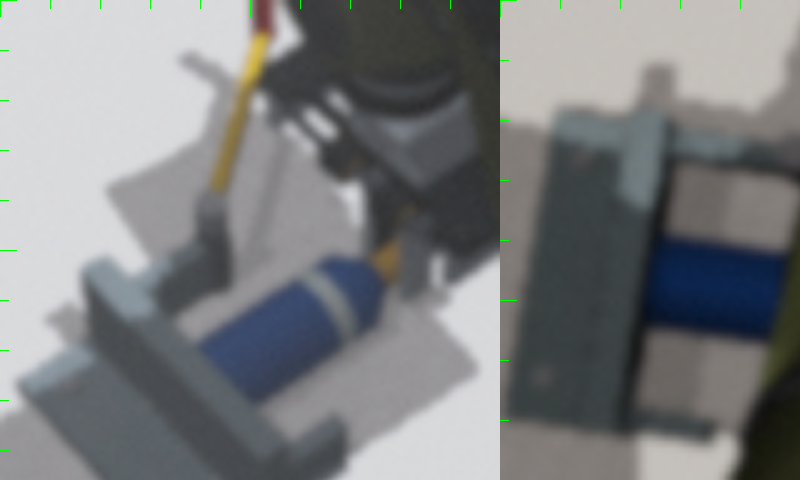

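Both views show the foot against the plate face. In the top crop the body spans rows 237 to 327 at the plate, and the brackets' inner edges are at about rows 157 and 413. I check the centring from those.

Run:
```python
from h import *
t=cam('top'); P=lambda u,v,z: inD(ray(t,255+(u-500)/6,165+v/6,z))*1e3
for n,a in (('cyl hi',(660,237,.026)),('cyl lo',(660,328,.026)),('cyl hi R',(760,249,.026)),('cyl lo R',(760,337,.026)),('brU',(690,157,.045)),('brL',(690,413,.045)),('cornU',(668,115,.075)),('cornL',(632,435,.075))): print(n,np.round(P(*a),1))
print(inD(gp()))
```

```text
cyl hi [ -0.5 -23.4  26. ]
cyl lo [-7.9 24.9 26. ]
cyl hi R [-54.6 -24.7  26. ]
cyl lo R [-61.6  22.   26. ]
brU [-12.  -66.4  45. ]
brL [-32.5  67.7  45. ]
cornU [ -0.6 -83.2  75. ]
cornL [-7.6 83.5 75. ]
[-0.14839014 -0.00020916  0.02581481]
```

Centred within about 1 mm, and contact came at grasp x ≈ -0.150. I back off the excess push, lighten the grip to 8 N and start raising.

```bash
python3 -m jog '[[0,-0.003,0,0,0,0,0],[0,-0.0045,0,0,0,0,0],[0,-0.0045,0,0,0,0,0]]' 40 | grep -E 'eef|contact'; python3 -c "
from h import *
print(inD(gp()))"; python3 -m jog '[[0,0,0,0,0,0,0],[0,0,0,0,0,0,0],[0,-0.001,0,-0.013,0,0,0],[0,-0.002,0,-0.026,0,0,0],[0,-0.0015,0,-0.038,0,0,0],[0,0,0,-0.05,0,0,0],[0,0.003,0,-0.061,0,0,0],[0,0.007,0,-0.072,0,0,0],[0,0.007,0,-0.072,0,0,0]]' 8
python3 - <<'E'
from h import *
print(inD(gp()))
crop(cam('side'),240,130,130,130,4,'x3')
E
```

```text
eef_pos: [0.4665, -0.043, 0.2057]
contact_force: [-0.1, -4.5, 6.9]
[-0.1489914  -0.00026528  0.0257309 ]
time_s: 8.7
eef_pos: [0.4675, -0.0356, 0.2786]
tool_rot: [0.746, 0.665, 0.0, 0.001]
contact_force: [-2.6, -4.3, 2.3]
gripper_width: 0.227
gripper_force: 8.0
[-0.14162625 -0.00063133  0.09862624]
```

View pics/x3.png

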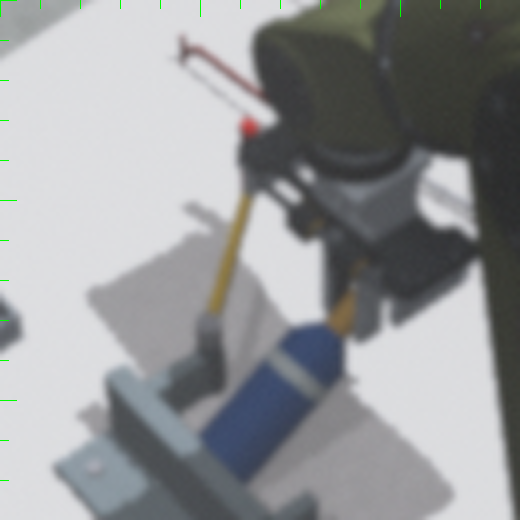

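The cylinder is up at about 30°, with its foot down behind the plate edge and the valve still between the fingers (crop 345,310). I continue raising.

```bash
python3 -m jog '[[0,0.0055,0,-0.01,0,0,0],[0,0.0115,0,-0.019,0,0,0],[0,0.019,0,-0.027,0,0,0],[0,0.027,0,-0.0345,0,0,0],[0,0.036,0,-0.0405,0,0,0],[0,0.046,0,-0.046,0,0,0],[0,0.0565,0,-0.05,0,0,0],[0,0.068,0,-0.053,0,0,0],[0,0.068,0,-0.053,0,0,0]]' 8
python3 - <<'E'
from h import *
print(inD(gp()))
crop(cam('side'),240,110,130,130,4,'x4')
E
```

```text
time_s: 9.88
eef_pos: [0.4753, 0.0326, 0.3314]
tool_rot: [0.746, 0.666, 0.001, 0.0]
contact_force: [-0.6, -0.9, 7.1]
gripper_width: 0.228
gripper_force: 10.4
[-0.07277882 -0.00048322  0.15138232]
```

View pics/x4.png

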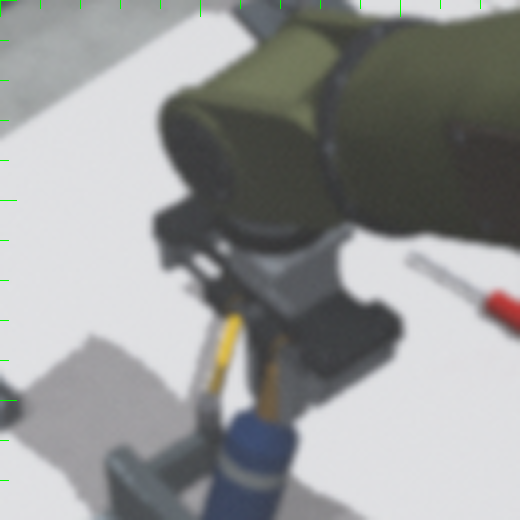

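The cylinder is at about 70° with the valve (crop 275,370) in the fingers. From here I use numbers only. I finish the raise gently.

```bash
python3 -m jog '[[0,0.006,0,-0.001,0,0,0],[0,0.012,0,-0.002,0,0,0],[0,0.018,0,-0.0025,0,0,0],[0,0.024,0,-0.0025,0,0,0],[0,0.03,0,-0.0025,0,0,0],[0,0.037,0,-0.002,0,0,0],[0,0.042,0,-0.0015,0,0,0],[0,0.042,0,-0.0015,0,0,0]]' 8 | grep -E 'eef|contact|grip'
for i in 1 2 3 4; do python3 -m jog '[[0,0.0025,0,0.0003,0,0,0],[0,0.0025,0,0.0003,0,0,0]]' | grep -E 'eef|contact'; done
python3 -c "
from h import *
print(inD(gp()))"
```

```text
eef_pos: [0.48, 0.074, 0.3321]
contact_force: [0.8, 2.0, 4.4]
gripper_width: 0.236
gripper_force: 9.5
eef_pos: [0.4802, 0.076, 0.3318]
contact_force: [0.8, -0.1, 4.8]
eef_pos: [0.4805, 0.0786, 0.3315]
contact_force: [0.5, -0.7, 3.9]
eef_pos: [0.4808, 0.0807, 0.3314]
contact_force: [-1.7, -5.8, 5.9]
eef_pos: [0.4812, 0.0829, 0.3316]
contact_force: [-2.2, -9.6, 13.0]
[-0.02256452 -0.0004125   0.15162185]
```

```bash
python3 -m jog '[[0,-0.0015,0,0,0,0,0],[0,-0.003,0,0,0,0,0],[0,-0.003,0,0,0,0,0]]' 8 | grep -E 'eef|contact'
python3 -m jog '[[0.3,0,0,0,0,0,0],[0.4,0,0,0,0,0,0],[0.5,0,0,0,0,0,0],[0.5,0,0,0,0,0,0]]' 8 | grep -E 'eef|contact|grip'
python3 -m jog '[[0.5,0,0,-0.02,0,0,0],[0.5,0,0,-0.05,0,0,0],[0.5,0,0,-0.08,0,0,0],[0.5,-0.05,0.05,-0.09,0,0,0],[0.5,-0.1,0.1,-0.09,0,0,0],[0.5,-0.15,0.15,-0.09,0,0,0],[0.5,-0.15,0.15,-0.09,0,0,0]]' 8 | grep -E 'time|eef|contact|grip'
python3 - <<'E'
from h import *
print(inD(gp()))
for n in('top','side'):
    c=cam(n); im=c['image'].astype(int); b,g,r=im[...,0],im[...,1],im[...,2]
    m=((b-r>45)&(b>g+25)).astype(np.uint8); k,l,st,ce=cv2.connectedComponentsWithStats(m)
    for i in range(1,k):
        if st[i,4]>30: print(n,'blue',st[i],ce[i])
    m=((r-b>35)&(g-b>15)&(r-g<70)).astype(np.uint8); k,l,st,ce=cv2.connectedComponentsWithStats(m)
    for i in range(1,k):
        if st[i,4]>12: print(n,'yel',st[i],ce[i])
    print('pred foot',proj(c,D(-.026,0,0)),'band/shoulder',proj(c,D(-.026,0,.115)),'neck',proj(c,D(-.026,0,.152)),'top',proj(c,D(-.026,0,.17)))
    cv2.imwrite(f'pics/{n}5.png',c['image'])
E
```

```text
eef_pos: [0.4808, 0.0805, 0.3313]
contact_force: [0.2, -0.3, 8.1]
eef_pos: [0.4807, 0.0805, 0.3308]
contact_force: [0.3, -0.2, -0.1]
gripper_width: 0.5
gripper_force: 0.0
time_s: 13.68
eef_pos: [0.6137, -0.0884, 0.4201]
contact_force: [-0.8, 0.4, -0.3]
gripper_width: 0.5
gripper_force: 0.0
[-0.17711726 -0.15146749  0.24005223]
top yel [ 59  60  22  81 602] [ 68.2358804  105.39700997]
top yel [81 60  6  4 14] [83.42857143 61.42857143]
top yel [82 65  3 10 14] [83.35714286 69.57142857]
top yel [ 90  67  27  79 928] [104.16271552 105.47844828]
top yel [418  73  54  29 206] [439.04854369  83.86893204]
top yel [120  74  22  75 650] [128.52       111.34615385]
top yel [80 76  5  5 18] [82.05555556 78.        ]
top yel [80 82  4  8 14] [81.85714286 85.78571429]
top yel [75 91  9 18 82] [79.2804878 98.2804878]
top yel [133 120   7  17  36] [136.77777778 128.19444444]
top yel [441 165  38  10  79] [458.35443038 170.78481013]
top yel [210 171  12  13  54] [217.48148148 178.48148148]
top yel [281 205   7   8  48] [284.  208.5]
top yel [600 258  40  72 889] [621.26209224 289.20584927]
top yel [ 
[... 359 characters left out ...]
47059  36.05882353]
side yel [504  78   8   5  35] [507.2         79.91428571]
side yel [597 166  19   9  81] [608.44444444 170.50617284]
side yel [292 176  12  40 138] [296.54347826 198.18115942]
side yel [ 37 257  55  64 590] [ 59.16949153 283.72372881]
side yel [   0  261   72   78 1815] [ 34.76749311 296.28044077]
side yel [195 268  18  11  70] [204.92857143 274.14285714]
side yel [  0 291  34  45 271] [ 16.24723247 313.78597786]
side yel [  0 312  25  39 418] [  8.03110048 335.16507177]
side yel [342 352  15  10 106] [348.78301887 356.27358491]
pred foot [297.72183756 248.26626195] band/shoulder [296.38920467 223.94510928] neck [295.92153724 215.40996721] top [295.68647181 211.11991686]
```

The brass valve top appears at (284.0, 208.5) in the top view against (283.9, 209.0) predicted, so the cylinder stands upright and centred. Next is the handle.

Run:
```python
from h import *
import numpy as np
q=2.26; print(go(D(-.068-.15*np.sin(q),-.075+.15*np.cos(q),.122),YAW))
for n in('top','side'):
    c=cam(n); im=c['image'].astype(int); b,g,r=im[...,0],im[...,1],im[...,2]
    m=((r-b>60)&(r-g>60)).astype(np.uint8); k,l,st,ce=cv2.connectedComponentsWithStats(m)
    h=proj(c,D(-.068-.15*np.sin(q),-.075+.15*np.cos(q),.13))
    for i in range(1,k):
        if np.hypot(*(ce[i]-h))<25: print(n,'red',st[i],ce[i],h)
```

```text
(array([ -7.2,  19.3, 117.8]), array([-0.1,  0. , -0.1]))
```

```bash
python3 -m jog '[[0.6,-0.007,0.019,0,0,0,0],[0.6,-0.007,0.019,0.03,0,0,0],[0.6,-0.007,0.019,0.07,0,0,0],[0.6,-0.007,0.019,0.1,0,0,0],[0.6,-0.007,0.019,0.118,0,0,0],[0.6,-0.007,0.019,0.118,0,0,0]]' 8 | grep -E 'eef|contact|grip'
python3 -m jog '[[0.3,0,0,0,0,0,0],[0.1,0,0,0,0,0,0],[0,0,0,0,0,0,0],[0,0,0,0,0,0,0],[0,0,0,0,0,0,0]]' 8
python3 - <<'E'
from h import *
g=inD(gp())*1e3; print(g, 'radius',np.hypot(g[0]+68,g[1]+75),'q',np.arctan2(-(g[0]+68),g[1]+75))
q0=2.26; P=lambda q:np.array([-68-150*np.sin(q),-75+150*np.cos(q)])
for q in np.arange(2.16,-.05,-.1): d=P(q)-P(q0); print(round(q,2),np.round([d[0],-d[1]],0))
E
```

```text
eef_pos: [0.6304, -0.0943, 0.3025]
contact_force: [0.0, 1.0, 1.1]
gripper_width: 0.601
gripper_force: 0.0
time_s: 15.25
eef_pos: [0.6306, -0.0949, 0.3031]
tool_rot: [0.747, 0.665, 0.0, 0.0]
contact_force: [-0.1, -0.2, 0.8]
gripper_width: 0.171
gripper_force: 8.0
[-181.59039403 -169.18592807  123.08209625] radius 147.55936657038592 q 2.263073462075206
2.16 [ -9. -12.]
2.06 [-17. -25.]
1.96 [-23. -38.]
1.86 [-28. -53.]
1.76 [-32. -67.]
1.66 [-34. -82.]
1.56 [-34. -97.]
1.46 [ -33. -112.]
1.36 [ -31. -127.]
1.26 [ -27. -141.]
1.16 [ -22. -155.]
1.06 [ -15. -169.]
0.96 [  -7. -181.]
0.86 [   2. -193.]
0.76 [  12. -204.]
0.66 [  24. -214.]
0.56 [  36. -222.]
0.46 [  49. -230.]
0.36 [  63. -236.]
0.26 [  77. -240.]
0.16 [  92. -243.]
0.06 [ 107. -245.]
-0.04 [ 122. -245.]
```

```bash
python3 -m jog '[[0,-0.009,-0.012,0,0,0,0],[0,-0.017,-0.025,0,0,0,0],[0,-0.023,-0.038,0,0,0,0],[0,-0.028,-0.053,0,0,0,0],[0,-0.032,-0.067,0,0,0,0],[0,-0.034,-0.082,0,0,0,0],[0,-0.034,-0.097,0,0,0,0],[0,-0.033,-0.112,0,0,0,0],[0,-0.031,-0.127,0,0,0,0],[0,-0.027,-0.141,0,0,0,0],[0,-0.022,-0.155,0,0,0,0],[0,-0.015,-0.169,0,0,0,0],[0,-0.007,-0.181,0,0,0,0],[0,-0.007,-0.181,0,0,0,0]]' 8
python3 - <<'E'
from h import *
g=inD(gp())*1e3; print(g, 'radius',np.hypot(g[0]+68,g[1]+75),'q',np.arctan2(-(g[0]+68),g[1]+75))
E
```

```text
time_s: 17.0
eef_pos: [0.4495, -0.0807, 0.303]
tool_rot: [0.746, 0.665, -0.0, -0.0]
contact_force: [-2.5, -2.3, -2.4]
gripper_width: 0.169
gripper_force: 8.0
[-188.41334419   12.38164656  123.02099345] radius 148.77810865269052 q 0.9430420647964817
```

```bash
python3 -m jog '[[0,0.009,-0.012,0,0,0,0],[0,0.019,-0.023,0,0,0,0],[0,0.031,-0.033,0,0,0,0],[0,0.043,-0.041,0,0,0,0],[0,0.056,-0.049,0,0,0,0],[0,0.07,-0.055,0,0,0,0],[0,0.084,-0.059,0,0,0,0],[0,0.099,-0.062,0,0,0,0],[0,0.108,-0.063,0,0,0,0],[0,0.108,-0.063,0,0,0,0]]' 8 | grep -E 'eef|contact|grip'
for i in 1 2 3 4 5; do python3 -m jog '[[0,0.004,0,0,0,0,0],[0,0.004,0,0,0,0,0]]' | grep -E 'eef|contact'; done
python3 - <<'E'
from h import *
g=inD(gp())*1e3; print(g, 'radius',np.hypot(g[0]+68,g[1]+75),'q',np.arctan2(-(g[0]+68),g[1]+75))
E
```

```text
eef_pos: [0.3997, 0.034, 0.3029]
contact_force: [-2.9, -0.8, 2.9]
gripper_width: 0.166
gripper_force: 8.0
eef_pos: [0.4001, 0.0374, 0.3029]
contact_force: [-6.0, 0.5, 5.5]
eef_pos: [0.4004, 0.0414, 0.3029]
contact_force: [-8.3, 1.4, 6.4]
eef_pos: [0.4008, 0.0454, 0.3028]
contact_force: [-7.1, 1.4, 6.9]
eef_pos: [0.4013, 0.0494, 0.3028]
contact_force: [-8.8, 0.4, 7.6]
eef_pos: [0.4017, 0.0529, 0.3027]
contact_force: [-8.2, -5.1, 5.0]
[-61.44730438  75.7031762  122.66894766] radius 150.84556717225652 q -0.043453436073802205
```

```bash
for i in 1 2 ; do python3 -m jog '[[0,0.003,0,0,0,0,0],[0,0.003,0,0,0,0,0]]' | grep -E 'eef|contact'; done
python3 -m jog '[[0.25,0,0,0,0,0,0],[0.45,0,0,0,0,0,0],[0.5,0,0,0,0,0,0],[0.5,0,0,0,0,0,0]]' | grep -E 'eef|contact|grip'
python3 -m jog '[[0.5,0,0,-0.02,0,0,0],[0.5,0,0,-0.06,0,0,0],[0.5,0,0,-0.1,0,0,0],[0.5,-0.05,0,-0.12,0,0,0],[0.5,-0.1,-0.02,-0.12,0,0,0],[0.5,-0.15,-0.04,-0.12,0,0,0],[0.5,-0.2,-0.06,-0.12,0,0,0],[0.5,-0.25,-0.08,-0.12,0,0,0],[0.5,-0.3,-0.08,-0.12,0,0,0],[0.5,-0.3,-0.08,-0.12,0,0,0]]' | grep -E 'time|eef|contact'
python3 - <<'E'
from h import *
for n in('top','side'):
    c=cam(n); im=c['image'].astype(int); b,g,r=im[...,0],im[...,1],im[...,2]; cv2.imwrite(f'pics/{n}9.png',c['image'])
    pr={k:np.round(proj(c,D(*p)),1) for k,p in dict(handle=(-.068,.075,.13),handle_q1=(-.068-.15*np.sin(.1),-.075+.15*np.cos(.1),.13),mid=(-.068,0,.072),neck=(-.026,0,.165),body=(-.026,0,.06)).items()}
    print(n,pr)
    for nm,m in (('red',(r-b>50)&(r-g>50)),('yel',(r-b>60)&(g-b>40)),('brass',(r-b>35)&(g-b>12)),('blue',(b-r>30)&(b-g>15))):
        k,l,st,ce=cv2.connectedComponentsWithStats(m.astype(np.uint8))
        for i in range(1,k):
            if st[i,4]>6 and np.hypot(*(ce[i]-pr['mid']))<45: print(nm,st[i],np.round(ce[i],1))
E
```

```text
eef_pos: [0.4021, 0.0557, 0.3025]
contact_force: [-7.4, -9.0, 2.6]
eef_pos: [0.4024, 0.0587, 0.3024]
contact_force: [-6.0, -8.3, 1.0]
eef_pos: [0.4028, 0.0593, 0.303]
contact_force: [-0.6, 0.3, -0.0]
gripper_width: 0.492
gripper_force: 0.0
time_s: 21.75
eef_pos: [0.2881, -0.2316, 0.4228]
contact_force: [0.7, -0.2, -1.0]
top {'handle': array([295.4, 237.2]), 'handle_q1': array([300.5, 237.6]), 'mid': array([300.4, 213.6]), 'neck': array([284.1, 209.1]), 'body': array([287.4, 212. ])}
red [283 207   3   3   7] [284.  208.3]
red [292 234   6   6  27] [294.5 236.9]
yel [296 193  10  43 146] [300.  213.1]
yel [281 205   7   8  43] [284.1 208.7]
brass [295 193  11  44 198] [299.8 214.2]
brass [280 205   9   8  56] [284.  208.5]
blue [277 203  19  17 155] [287.4 212.5]
side {'handle': array([325.9, 229.3]), 'handle_q1': array([329.9, 226.3]), 'mid': array([308.4, 225.8]), 'neck': array([295.8, 212.3]), 'body': array([297., 236.])}
red [323 228   5   6  25] [325.  230.4]
yel [292 210   7   6  33] [295.  212.2]
yel [306 225  16  16  63] [313.4 232.6]
brass [291 209   9  13  76] [295.2 214.3]
brass [306 224  17  19  99] [314.  233.1]
blue [287 219  18  16 203] [296.2 227.2]
blue [293 238  13  14 106] [300.2 243.7]
```

The handle is at (294.5, 236.9) against (295.4, 237.2) predicted for closed, and the push ended against a firm stop. The valve and body are where predicted for upright and centred, so I hand in.

```bash
python3 -c "
from bench import env; print(env.sign_off())"
```

```text
the job is handed in; nothing more can be done
None
```

The job is handed in at about 22 s. The cylinder stands upright and centred against the stop plate, the yellow bar is closed to its end stop, and I felt no contact with anything else on the bench, though I took no final picture check of the other items.

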